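# Load the dial inspection box and hold its sprung shutter half open

### The job

Slide the dial tray along its channel, under the hood of the inspection box, until it is fully home against the stop, with the shutter still closed. Then slide the sprung shutter on the hood's roof open by its upright tab to half its travel (pointer at the long middle mark), at no time past three quarters, and hold it there against its spring with the fingers: finish while still holding it, the tray still home. Leave the other loose things on the bench where they are.

Things in the scene. Friction and masses are not known exactly. Their poses are not given: they have to be found in the camera images.
- inspection_box: dial inspection box, fixed to the bench: dark base plate, x = -210 to +150 mm, 116 mm wide, 8 mm thick. Origin on the bench; its x axis is the way the tray goes in, z up. An open channel 65 mm wide (rails to 20 mm above the bench) runs along y = 0 from x = -210 to 0 and on beneath the hood to a stop inside it
- hood_mouth (a point): middle of the hood's mouth, at x = 0 of the box, 20 mm above the bench. The grey hood covers x = 0 to +150 mm, is 112 mm wide, its roof's top 36 mm above the bench, 24 mm clear above the channel floor. Two low shutter guides (to 46 mm above the bench) run along the roof; a steel spring barrel (to 53 mm) lies on it at y = -46 mm
- half_mark (a point): long middle one of the three white marks on the roof, at x = 70, y = 44 mm of the box: the shutter's pointer (at the tab's own x) points at it at half travel; the short marks at x = 40 and 100 mm are closed and fully open
- dial_tray: loose aluminium tray lying in the channel (2.5 mm free each side), 155 x 60 x 5 mm, about 0.12 kg, a watch dial (32 mm) fixed near its front end. Origin on its underside below the dial's centre; x points to the hood, plate from x = -130 to +25 mm. At the stop its origin is at x = +41 mm of the inspection box; at the start it is 75 to 115 mm short of that
- tray_knob (a point): point on the axis of the tray's upright black round knob, 18 mm diameter, standing at x = -115 mm of the tray; the knob's top is 16 mm above this point, the tray's surface 25 mm below it
- shutter (a joint): opening of the steel shutter plate (60 x 53 x 4 mm) on the hood's roof, m: 0 closed (start), 0.030 half travel, 0.060 fully open. It slides along the inspection box's +x. A spring pulls it closed: 2.3 N at 0, rising 1.5 N per 10 mm to 6.8 N at half and 11.3 N fully open; let go, it closes
- shutter_tab (a point): centre of the foot of the upright black tab on the shutter by which it is moved: 10 mm thick along the direction of travel (x), 28 mm wide (y), 44 mm tall; this point lies 41 mm above the bench, axes as the inspection box's. It sits at x = +40 mm of the inspection box when closed
- microscope: obstacle, always in the same place, to be kept clear of: stereo microscope on a boom, standing between the arm's start and the work. Its head (up to 240 mm above the bench) reaches from its boom to about 250 mm along +y of its origin, 140 mm along -x; its bare post, 68 mm along +x and 173 mm along -y of the origin, is 310 mm high. Origin on the bench, axes as the world's
- tin: bystander, loose on the bench beside the box: round lidded tin, 39 mm wide, 18 mm high; origin at the centre of its underside
- tape: bystander, loose on the bench beside the box: roll of tape lying flat, 60 mm wide, 12 mm high; origin at the centre of its underside
- movement: bystander, loose on the bench beside the box: watch movement in a round holder with a side knob, 40 x 49 x 11 mm; origin at the centre of its underside
- eyeglass: bystander, loose on the bench beside the box: watchmaker's eyeglass standing on its wide end, 34 mm wide, 28 mm high; origin at the centre of its underside
- driver: bystander, loose on the bench beside the box: thin screwdriver lying flat, 12 x 90 x 10 mm; origin at the centre of its underside
- handle_knob: bystander, loose on the bench beside the box: small turned wooden knob standing up, 21 mm wide, 22 mm high; origin at the centre of its underside

How it is judged:
On the way, in this order (a step that is already met when the one before it is completed fails the run):
1. the tray is fully home while the shutter is closed (x of dial_tray in the frame of inspection_box above 0.036 m and z of dial_tray in the frame of inspection_box below 0.012 m and value of joint shutter below 0.005 m), for 0.2 s.
2. the shutter is held at half travel by the fingers (value of joint shutter between 0.024 and 0.036 m and contact force between the fingers and shutter above 2 N), for 0.5 s.
At the end, for the whole second after the job is handed in: The shutter stands still at half travel (30 mm, within 6 mm), held by the fingers on its tab with more than 2 N; the tray lies in the channel within 5 mm of its stop (all of step 2 and x of dial_tray in the frame of inspection_box above 0.036 m and z of dial_tray in the frame of inspection_box below 0.012 m and velocity of joint shutter between -0.01 and 0.01 m/s); the arm keeps its last pose, push and grip.
It fails at once if the shutter was opened past three quarters (45 mm) (value of joint shutter above 0.045 m).
It fails at once if a bystander was moved by more than 20 mm (distance of any of tin, tape, movement, eyeglass, driver, handle_knob from where it was at the start of the episode above 0.02 m).
It also fails if it takes over 48 s, if anything falls off the work surface, if the arm or the gripper's body presses on something with over 40 N, if the wrist force passes 120 N, or if a joint passes its speed limit or range.

### The arm

A 6-joint arm with a two-finger parallel gripper is mounted at the origin on a cart in front of the work surface, level with it; the furniture and walls round the work are solid. World frame = base frame: x ahead of the robot, y to its left, z up, the work surface at z = 0. Lengths are in m, angles in rad, forces in N, time in s.
With the tool pointing down it reaches from about 0.35 to 0.8 m from the base axis. Payload 7.3 kg.
Tool frame: the origin (TCP) lies on the front face of the gripper's body, between the roots of the fingers; the fingertips stand 73 mm ahead of it and the grasp point (between the pads) lies 54 mm ahead of it; z points along the fingers, y is the direction in which the jaws open and shut (so a half turn about z gives the same grasp; the last joint's range is limited). The gripper opens to 85 mm and grips with 20 to 120 N. Pads are 22 mm wide; open, the fingers measure 114 mm over their backs; the gripper's body (76 mm by 85 mm) begins 54 mm behind the grasp point. The pads swing forward as they close: fully open they stand 13 mm farther back than shut.
Start: joints at [1.2, 0.342, 1.524, -0, 1.275, -0.146], TCP at [0.117, 0.512, 0.304] pointing down, gripper open.
Joint ranges: [-2.53, 2.53], [-0.77, 2.02], [0.04, 2.7], [-1, 4.14], [0.28, 2.66], [-3.11, 3.11]. Speed limits (rad/s): [2.57, 2.57, 3.14, 3.14, 3.14, 3.14].

### API

Orientations are given as a unit quaternion [x, y, z, w].
In Python, from plant import sensors, cams, order gives the robot as it stands.
- The arm moves only by the tool drive_tool, never from a script. Its argument "motion" is text: rows parted by semicolons, each of 7 numbers parted by spaces: the turn, a rotation vector about the tool's x, y, z in degrees, then the shift along the tool's x, y, z in cm, then the closure, from 0 (fully open) to 1 (shut). In form: wx wy wz tx ty tz grip; .... A call has 1 to 10 rows; each row shifts and turns the commanded pose from where the row before left it, along the tool's axes as they then stand; what a row does not reach is not made up. A row lasts 1/12 s, in which the tool goes at most 41.7 mm and 7.16 degrees, less where a joint would pass 70% of its speed; a pose out of reach is approached as far as the arm can. A call is refused whole if a number of a shift passes 4.17 or a number of a turn 7.16, either way. A call with a gripper value outside its range is refused whole. The fingers move at their own pace and stop on an object; "squeeze" is the grip in N (left out, the last holds). Time passes only in rows, so rows that do not move let the fingers close. It gives the time, the measured TCP pose, the force and the opening at its end, in the units of the state.
- sensors.state(): the state, without advancing time (a new reading comes with each control period).
- cams.camera(name): name is "side" or "top"; returns a dict with "img" (480x640x3 uint8, red, green, blue), "fovy" (degrees; the focal length in pixels is half the picture's height over the tangent of half this angle, whatever the lens; pixels are square), "cx", "cy" (the principal point, pixels), "R" (3x3) and "t" (3): a world point X has camera coordinates R X + t. Camera axes: x right, y down, z forward; pixel columns grow to the right and rows downward; lengths in m; the calibration is good to about 2 mm. A picture is of the moment at which its call begins. There is no depth.
- order.job_done(): hands the job in, once; it reports no verdict.
The state is a dict: "time_s": time; "joints": joint angles; "qvel": joint speeds; "tau": joint torques, N m; "tool_pos": TCP position; "tool_rot": TCP orientation; "contact_force": force on the tool from outside, world axes, zero at the start; "moment": the same for the moment, N m; "opening": finger opening in m.
Only numpy, scipy, OpenCV 4.12 (cv2) and the standard library are available. Lean on these libraries where they do the work, as an engineer would, in place of code of your own. Each camera call takes 0.05 s, during which the arm holds its last target.

## Working session

There is one attempt and no reset: what is moved stays moved. The work goes in short steps, Python scripts to look and compute and a tool call to move; the robot and the scene stay as the last step left them, time stands still between calls to the robot, and variables do not carry over. Pictures are saved under pics/ and viewed, and the job is handed in when it is done.

Besides the shell and the picture viewer there is one more tool, called by a JSON object that holds its "fn" and its "kwargs". drive_tool: Moves the arm, as the interface text tells. Its arguments: {"type":"object","properties":{"motion":{"type":"string"},"squeeze":{"type":"number"}},"required":["motion"]}

```bash
mkdir -p pics; ls; python3 - <<'E'
from plant import sensors,cams
import cv2
print(sensors.state())
for n in("side","top"):
    c=cams.camera(n); cv2.imwrite(f"pics/{n}0.png",c["img"][:,:,::-1]); print(n,{k:v for k,v in c.items() if k!="img"})
E
```

```text
pics
{'time_s': 0.0, 'joints': array([ 1.19999637e+00,  3.42710959e-01,  1.52501071e+00,  5.48943771e-06,
        1.27540889e+00, -1.46003254e-01]), 'qvel': array([ 1.27605425e-03,  7.80575484e-04,  5.74759759e-04,  1.10505120e-03,
       -2.23501452e-05,  6.66096191e-04]), 'tau': array([-1.79814019e-04, -4.33670104e+01, -2.46011263e+01, -6.50900142e-05,
        7.87378784e-03,  1.69821480e-06]), 'tool_pos': array([0.11689921, 0.51152214, 0.30323419]), 'tool_rot': array([ 1.12162602e-01,  9.93689569e-01, -7.42752333e-04, -1.99032813e-04]), 'contact_force': array([-0.36963174,  0.25095782, -0.47641552]), 'moment': array([ 0.0165262 , -0.01472178,  0.02758   ]), 'opening': 0.08546355959073287}
side {'fovy': 54.8242560722416, 'cx': 316.4007935469191, 'cy': 241.51223909698052, 'R': array([[ 0.99953691,  0.03040568, -0.00120753],
       [ 0.01979443, -0.67982412, -0.733108  ],
       [-0.02311156,  0.7327446 , -0.68011117]]), 't': array([-0.53630416,  0.08245249,  0.955721  ])}
top {'fovy': 52.12173956666822, 'cx': 315.84894738078384, 'cy': 241.67084070893515, 'R': array([[-1.81102696e-03, -9.99922101e-01,  1.23495772e-02],
       [-9.92477675e-01,  2.85523889e-04, -1.22425420e-01],
       [ 1.22412357e-01, -1.24783954e-02, -9.92400879e-01]]), 't': array([0.07468746, 0.51313171, 1.20221546])}
```

View pics/side0.png

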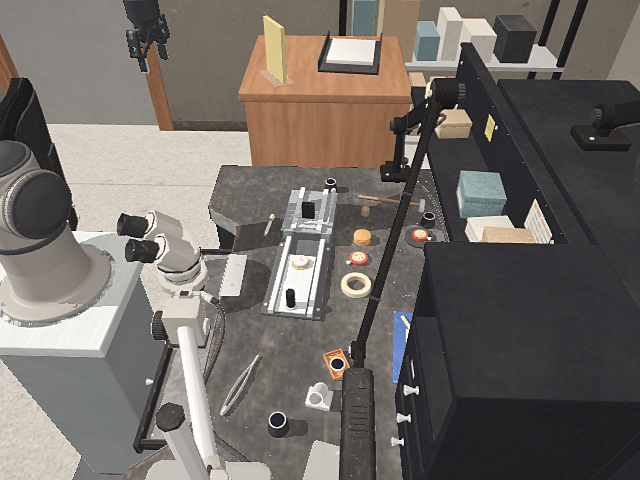

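View pics/top0.png

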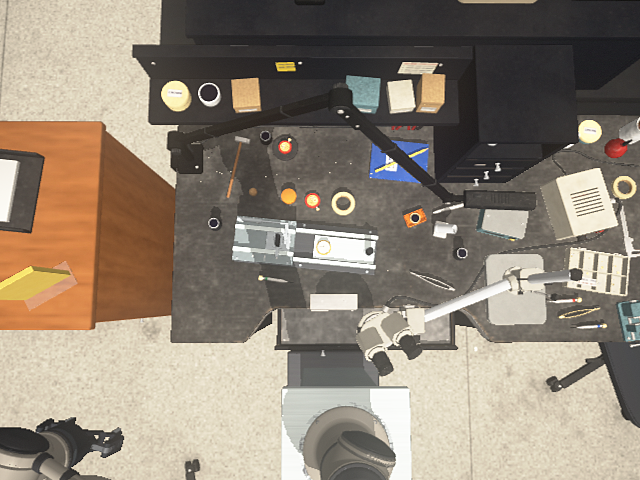

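```bash
cat > h.py <<'E'
import numpy as np, cv2
from plant import sensors,cams
def K(c):
    f=240/np.tan(np.radians(c["fovy"]/2)); return f
def proj(c,X):
    p=c["R"]@np.asarray(X,float)+c["t"]; f=K(c); return np.array([c["cx"]+f*p[0]/p[2],c["cy"]+f*p[1]/p[2]])
def ray(c,u,v,z):
    f=K(c); d=c["R"].T@np.array([(u-c["cx"])/f,(v-c["cy"])/f,1]); o=-c["R"].T@c["t"]
    return o+d*(z-o[2])/d[2]
def crop(c,name,x0,y0,x1,y1,s):
    im=np.ascontiguousarray(c["img"][y0:y1,x0:x1,::-1]); cv2.imwrite(name,cv2.resize(im,None,fx=s,fy=s,interpolation=cv2.INTER_CUBIC))
E
python3 - <<'E'
from h import *
c=cams.camera("top"); crop(c,"pics/t1.png",220,180,400,300,4.4); print(-c["R"].T@c["t"])
c=cams.camera("side"); crop(c,"pics/s1.png",250,170,380,330,3.7); print(-c["R"].T@c["t"])
E
```

```text
[0.362241   0.08953685 1.25497769]
[ 0.5565119  -0.62793952  0.7097955 ]
```

View pics/t1.png

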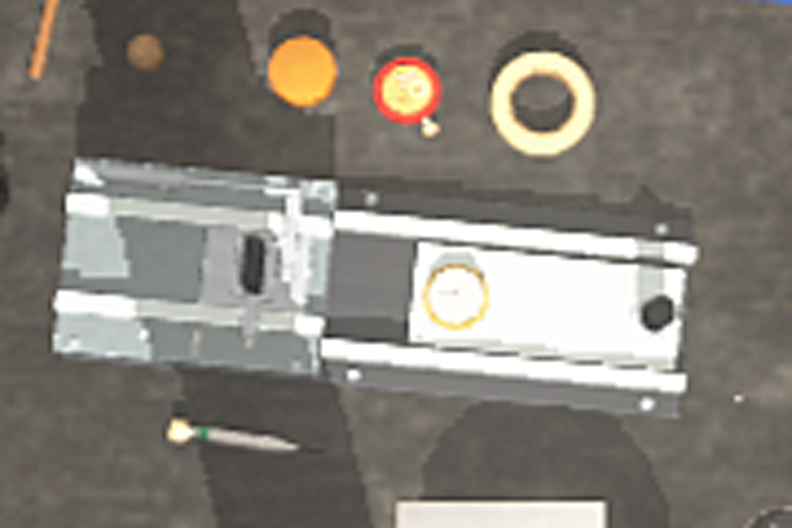

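View pics/s1.png

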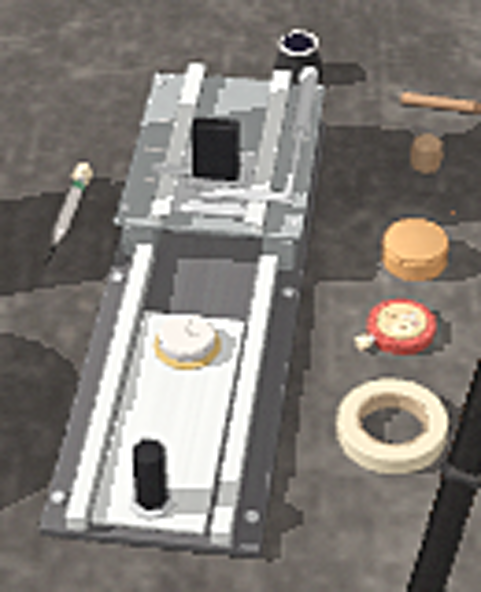

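```bash
cat > fit.py <<'E'
from h import *
from scipy.optimize import least_squares
ct=cams.camera("top"); cs=cams.camera("side")
T=lambda u,v:(220+u/4.4,180+v/4.4)
S=lambda u,v:(250+u/3.7,170+v/3.7)
obs=[(ct,T(693,212),(-210,-58,8)),(ct,T(678,416),(-210,58,8)),(ct,T(77,158),(150,-56,36)),(ct,T(53,352),(150,56,36)),
(cs,S(42,545),(-210,58,8)),(cs,S(262,556),(-210,-58,8)),(cs,S(155,72),(150,56,36)),(cs,S(325,85),(150,-56,36)),(cs,S(118,222),(0,56,36)),(cs,S(300,237),(0,-56,36)),(ct,T(322,374),(0,56,36)),(ct,T(337,182),(0,-56,36))]
def w(p,X):
    X=np.array(X)/1000; c,s=np.cos(p[2]),np.sin(p[2]); return np.array([p[0]+c*X[0]-s*X[1],p[1]+s*X[0]+c*X[1],X[2]])
def res(p): return np.concatenate([proj(c,w(p,X))-uv for c,uv,X in obs])
r=least_squares(res,[0.6,0.1,1.6],loss="soft_l1")
print(r.x,np.degrees(r.x[2])); print(res(r.x).reshape(-1,2).round(1))
p=r.x
np.save("box.npy",p)
def inv(P):
    d=np.array(P[:2])-p[:2]; c,s=np.cos(p[2]),np.sin(p[2]); return np.round(1000*np.array([c*d[0]+s*d[1],-s*d[0]+c*d[1]]),1)
# knob top z= 8? tray underside + 5+25+16
for nm,c,uv,z in [("knobtop",ct,T(657,310),.054),("knobtop s",cs,S(147,441),.054),("dial t",ct,T(456,296),.016),("dial s",cs,S(188,335),.02),("tabtop t",ct,T(253,262),.085),("tabtop s",cs,S(216,120),.085),("tape",ct,T(543,103),.012),("movement",ct,T(407,90),.011),("tin",ct,T(302,72),.018),("driver",ct,T(240,440),.008)]:
    P=ray(c,*uv,z); print(nm,P.round(4),inv(P))
E
python3 fit.py
```

```text
[0.50980344 0.12720533 1.48057242] 84.83055120143547
[[ 0.9  0.9]
 [ 1.  -0.5]
 [-0.2 -0.5]
 [ 0.4 -0.3]
 [-0.3 -3.9]
 [ 0.6 -1.1]
 [-0.3  0.2]
 [-0.4  0. ]
 [-1.2  0.2]
 [ 0.3  0.2]
 [-0.6  0.1]
 [ 0.2 -0.6]]
knobtop [ 0.4885 -0.0573  0.054 ] [-185.6    4.6]
knobtop s [ 0.4882 -0.0543  0.054 ] [-182.7    5.1]
dial t [0.5007 0.0542 0.016 ] [-73.5   2.5]
dial s [0.5022 0.0556 0.02  ] [-72.    1.2]
tabtop t [0.5117 0.1669 0.085 ] [39.7  1.7]
tabtop s [0.514  0.1701 0.085 ] [43.1 -0.3]
tape [0.615  0.0026 0.012 ] [-114.6 -116. ]
movement [0.6229 0.0823 0.011 ] [ -34.5 -116.6]
tin [0.632  0.1436 0.018 ] [  27.4 -120.3]
driver [0.4182 0.1787 0.008 ] [43.  95.8]
```

```bash
python3 - <<'E'
from h import *
ct=cams.camera("top"); cs=cams.camera("side")
def P(c): 
    f=K(c); return np.array([[f,0,c["cx"]],[0,f,c["cy"]],[0,0,1]])@np.hstack([c["R"],c["t"][:,None]])
def tri(a,b):
    X=cv2.triangulatePoints(P(ct),P(cs),np.array(a,float),np.array(b,float))[:,0]; X=X[:3]/X[3]
    print(a,X.round(3),"err",(proj(ct,X)-a).round(1),(proj(cs,X)-b).round(1))
tri((340,98),(440,90)); tri((445,200),(358,355))
tri((575,275),(172,415)) # post top
tri((380,365),(125,225)); tri((408,350),(135,250)) # eyepieces
crop(ct,"pics/t2.png",260,250,460,400,4); crop(cs,"pics/s2.png",100,190,260,480,2)
E
```

```text
(340, 98) [0.724 0.035 0.408] err [-0.1  2.2] [ 2.9 -0.8]
(445, 200) [ 0.605 -0.232  0.111] err [-0.1 -0.6] [-1.1  0.2]
(575, 275) [ 0.415 -0.428  0.302] err [-0.2 -0.6] [-1.5  0.2]
(380, 365) [ 0.228 -0.059  0.211] err [1.  2.2] [ 3.2 -0.4]
(408, 350) [ 0.26  -0.117  0.21 ] err [0.5 1.1] [ 1.7 -0.2]
```

View pics/t2.png

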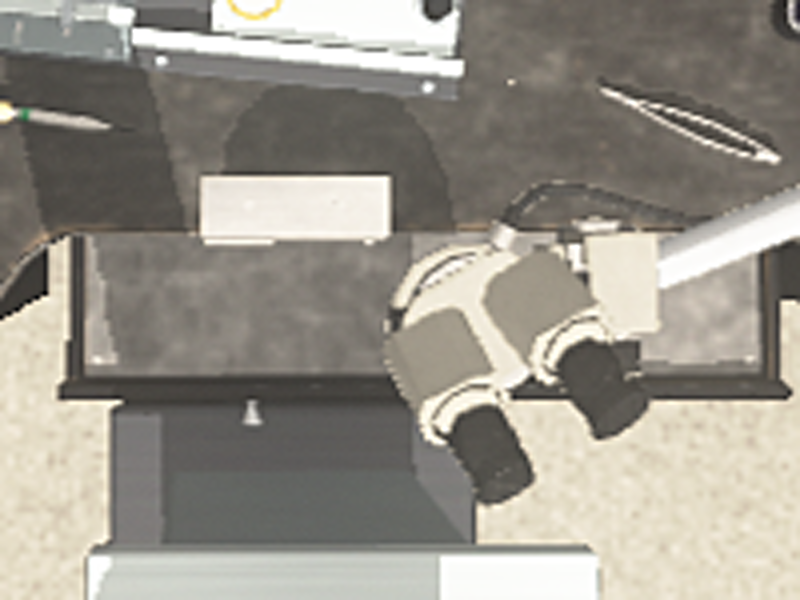

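View pics/s2.png

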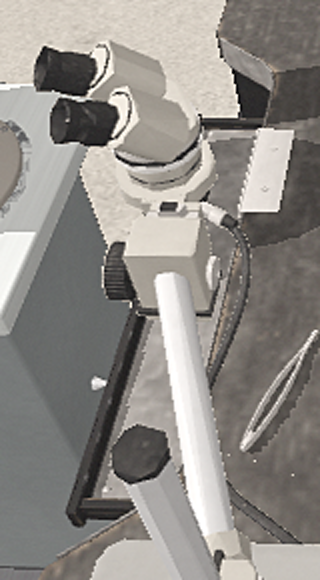

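{"fn": "drive_tool", "kwargs": {"motion": "0 0 -4 -1.5 -1.1 0 0; 0 0 -3.7 -3 -2.2 0 0; 0 0 0 -3 -2.2 0 0; 0 0 0 -3 -2.2 0 0; 0 0 0 -3 -2.2 0 0; 0 0 0 -3 -2.2 0 0; 0 0 0 -3 -2.2 0 0; 0 0 0 -3 -2.2 0 0; 0 0 0 -3 -2.2 0 0; 0 0 0 0 0 0 0", "squeeze": 40}}

```text
time_s: 1.23
tool_pos: [0.3548, 0.2955, 0.304]
tool_rot: [0.048, 0.999, -0.001, 0.001]
contact_force: [0.2, 0.4, -0.2]
opening: 0.0852
```

```bash
cat > b.py <<'E'
from h import *
from scipy.spatial.transform import Rotation as Ro
def show():
    p=np.load("box.npy"); s=sensors.state(); d=s["tool_pos"][:2]-p[:2]; c,n=np.cos(p[2]),np.sin(p[2])
    print("t",round(s["time_s"],2),"box mm",(1000*np.array([c*d[0]+n*d[1],-n*d[0]+c*d[1],s["tool_pos"][2]])).round(1),"world",s["tool_pos"].round(4))
    R=Ro.from_quat(s["tool_rot"]).as_matrix(); print("tool y ang",np.degrees(np.arctan2(R[1,1],R[0,1])).round(2),"box",np.degrees(p[2]).round(2),"tilt",R[:,2].round(4),"F",s["contact_force"].round(2),"open",round(s["opening"],4),"q",s["joints"].round(2))
if __name__=="__main__": show()
E
python3 b.py
```

```text
t 1.23 box mm [153.7 169.6 304. ] world [0.3548 0.2955 0.304 ]
tool y ang 84.51 box 84.83 tilt [ 0.0023 -0.0011 -1.    ] F [ 0.24  0.38 -0.25] open 0.0852 q [ 0.53  0.23  1.69 -0.    1.23 -0.94]
```

{"fn": "drive_tool", "kwargs": {"motion": "0 0 0 -3.3 -2.2 0 0; 0 0 0 -3.3 -2.2 0 0; 0 0 0 -3.3 -2.2 0 0; 0 0 0 -3.3 -2.2 0 0; 0 0 0 -3.4 -3.6 0 0; 0 0 0 0 -3.8 0 0; 0 0 0 0 -3.8 0 0; 0 0 0 0 -3.8 0 0; 0 0 0 0 -3.8 0 0; 0 0 0 0 0 0 0"}}

```text
time_s: 2.07
tool_pos: [0.4858, 0.0104, 0.3039]
tool_rot: [0.048, 0.999, -0.001, -0.0]
contact_force: [0.6, 0.4, 0.0]
opening: 0.0857
```

```bash
python3 b.py
```

```text
t 2.07 box mm [-118.5   13.4  303.9] world [0.4858 0.0104 0.3039]
tool y ang 84.52 box 84.83 tilt [-3.0e-04 -2.2e-03 -1.0e+00] F [0.56 0.41 0.03] open 0.0857 q [-0.14  0.27  1.63 -0.    1.24 -1.61]
```

{"fn": "drive_tool", "kwargs": {"motion": "0 0 0 -0.4 -3.3 0 0; 0 0 0 -0.5 -3.3 0 0; 0 0 0 0 0 3.5 0; 0 0 0 0 0 3.5 0; 0 0 0 0 0 3.5 0; 0 0 0 0 0 0 0; 0 0 0 0 0 0 0"}}

```text
time_s: 2.65
tool_pos: [0.4888, -0.0505, 0.1982]
tool_rot: [0.045, 0.999, 0.001, -0.002]
contact_force: [1.0, -0.1, 0.9]
opening: 0.0858
```

```bash
python3 b.py; python3 - <<'E'
from h import *
ct=cams.camera("top"); cs=cams.camera("side")
crop(ct,"pics/t3.png",280,180,440,300,4); crop(cs,"pics/s3.png",200,180,380,360,3.2)
E
```

```text
t 2.65 box mm [-178.9    4.9  198.2] world [ 0.4888 -0.0505  0.1982]
tool y ang 84.84 box 84.83 tilt [-0.0035  0.0012 -1.    ] F [ 1.  -0.1  0.9] open 0.0858 q [-0.26  0.4   1.76  0.    0.98 -1.74]
```

View pics/s3.png

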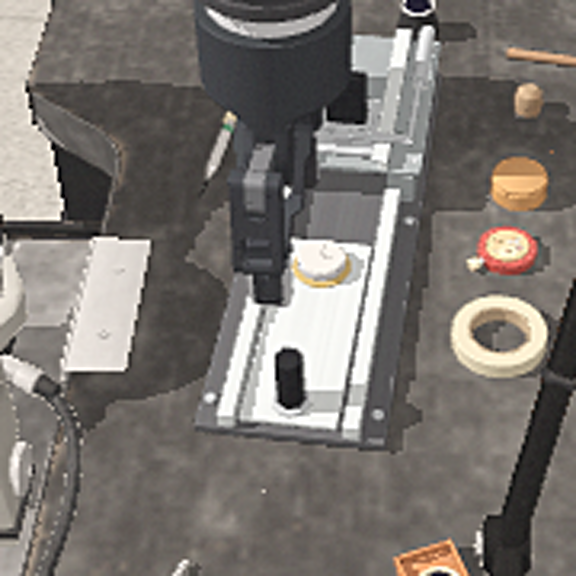

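View pics/t3.png

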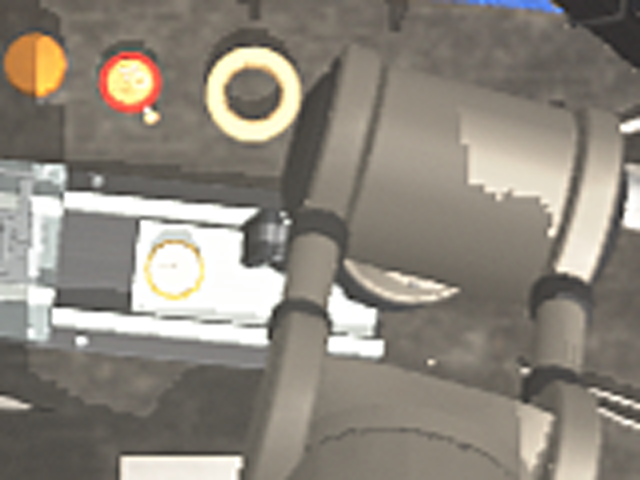

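{"fn": "drive_tool", "kwargs": {"motion": "0 0 0 0 -0.4 3.3 0; 0 0 0 0 0 3.3 0; 0 0 0 0 0 2.5 0; 0 0 0 0 0 1 0; 0 0 0 0 0 0 0; 0 0 0 0 0 0 0.5; 0 0 0 0 0 0 1; 0 0 0 0 0 0 1; 0 0 0 0 0 0 1; 0 0 0 0 0 0 1", "squeeze": 30}}

```text
time_s: 3.58
tool_pos: [0.4893, -0.0553, 0.0988]
tool_rot: [0.045, 0.999, -0.0, 0.001]
contact_force: [-0.6, -4.2, 0.9]
opening: 0.0253
```

```bash
python3 b.py; python3 - <<'E'
from h import *
cs=cams.camera("side")
crop(cs,"pics/s4.png",200,180,380,360,3.2)
E
```

```text
t 3.58 box mm [-183.6    4.    98.8] world [ 0.4893 -0.0553  0.0988]
tool y ang 84.82 box 84.83 tilt [ 1.8e-03 -4.0e-04 -1.0e+00] F [-0.55 -4.22  0.87] open 0.0253 q [-0.27  0.56  1.85  0.    0.73 -1.75]
```

View pics/s4.png

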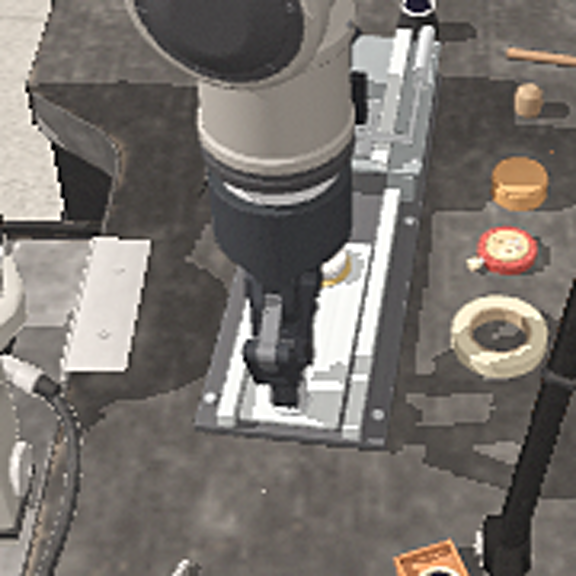

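{"fn": "drive_tool", "kwargs": {"motion": "0 0 0 0 0 0 1; 0 0 0 0 0 0 1; 0 0 0 0 0 0 1; 0 0 0 0 1 0 1; 0 0 0 0 1.5 0 1"}}

```text
time_s: 4.05
tool_pos: [0.4919, -0.0312, 0.0987]
tool_rot: [0.046, 0.999, -0.001, 0.001]
contact_force: [-0.2, -2.7, 5.3]
opening: 0.0168
```

```bash
python3 b.py
```

```text
t 4.05 box mm [-159.4    3.5   98.7] world [ 0.4919 -0.0312  0.0987]
tool y ang 84.73 box 84.83 tilt [ 0.0024 -0.0012 -1.    ] F [-0.18 -2.67  5.25] open 0.0168 q [-0.22  0.56  1.85 -0.    0.73 -1.7 ]
```

{"fn": "drive_tool", "kwargs": {"motion": "0 0 0 0 1.5 0 1; 0 0 0 0 1.5 0 1; 0 0 0 0 1.5 0 1; 0 0 0 0 1.5 0 1; 0 0 0 0 1.0 0 1; 0 0 0 0 0.4 0 1; 0 0 0 0 0 0 1"}}

```text
time_s: 4.63
tool_pos: [0.4984, 0.0447, 0.0987]
tool_rot: [0.045, 0.999, 0.0, 0.001]
contact_force: [0.9, 4.1, 5.4]
opening: 0.0174
```

```bash
python3 b.py
```

```text
t 4.63 box mm [-83.2   3.9  98.7] world [0.4984 0.0447 0.0987]
tool y ang 84.88 box 84.83 tilt [ 2.1e-03  4.0e-04 -1.0e+00] F [0.92 4.08 5.4 ] open 0.0174 q [-0.06  0.57  1.83  0.    0.74 -1.55]
```

{"fn": "drive_tool", "kwargs": {"motion": "0 0 0 0 0.3 0 1; 0 0 0 0 0.3 0 1; 0 0 0 0 0 0 1; 0 0 0 0 0 0 1"}}

```text
time_s: 4.97
tool_pos: [0.499, 0.0498, 0.0987]
tool_rot: [0.045, 0.999, 0.0, 0.001]
contact_force: [0.4, 0.3, 6.3]
opening: 0.0168
```

{"fn": "drive_tool", "kwargs": {"motion": "0 0 0 0 0.2 0 1; 0 0 0 0 0.1 0 1; 0 0 0 0 0 0 1; 0 0 0 0 0 0 1"}}

```text
time_s: 5.3
tool_pos: [0.4992, 0.0524, 0.0987]
tool_rot: [0.045, 0.999, -0.0, 0.001]
contact_force: [-0.3, -1.8, 6.1]
opening: 0.0171
```

```bash
python3 b.py
```

```text
t 5.3 box mm [-75.4   3.8  98.7] world [0.4992 0.0524 0.0987]
tool y ang 84.83 box 84.83 tilt [ 2.e-03 -3.e-04 -1.e+00] F [-0.3  -1.79  6.12] open 0.0171 q [-0.05  0.57  1.83 -0.    0.74 -1.53]
```

{"fn": "drive_tool", "kwargs": {"motion": "0 0 0 0 0.2 0 1; 0 0 0 0 0 0 1; 0 0 0 0 0 0 1"}}

```text
time_s: 5.55
tool_pos: [0.4994, 0.0544, 0.0987]
tool_rot: [0.045, 0.999, -0.0, 0.001]
contact_force: [-0.8, -2.2, 6.9]
opening: 0.0166
```

{"fn": "drive_tool", "kwargs": {"motion": "0 0 0 0 0.2 0 1; 0 0 0 0 0 0 1; 0 0 0 0 0 0 1"}}

```text
time_s: 5.8
tool_pos: [0.4997, 0.0556, 0.0987]
tool_rot: [0.045, 0.999, -0.001, 0.001]
contact_force: [-0.5, -6.2, 5.6]
opening: 0.0167
```

{"fn": "drive_tool", "kwargs": {"motion": "0 0 0 0 0.2 0 1; 0 0 0 0 0 0 1; 0 0 0 0 0 0 1"}}

```text
time_s: 6.05
tool_pos: [0.5001, 0.0559, 0.0988]
tool_rot: [0.045, 0.999, -0.002, 0.001]
contact_force: [-0.5, -18.1, 5.9]
opening: 0.0169
```

```bash
python3 b.py
```

```text
t 6.05 box mm [-71.9   3.2  98.8] world [0.5001 0.0559 0.0988]
tool y ang 84.89 box 84.83 tilt [ 0.0023 -0.0041 -1.    ] F [ -0.45 -18.12   5.88] open 0.0169 q [-0.04  0.57  1.82 -0.01  0.75 -1.52]
```

{"fn": "drive_tool", "kwargs": {"motion": "0 0 0 0 -0.1 0 0.6; 0 0 0 0 0 0 0.3; 0 0 0 0 0 0 0; 0 0 0 0 0 0 0; 0 0 0 0 0 0 0; 0 0 0 0 0 0 0; 0 0 0 0 0 0 0; 0 0 0 0 0 0 0"}}

```text
time_s: 6.72
tool_pos: [0.499, 0.0575, 0.0978]
tool_rot: [0.045, 0.999, 0.0, -0.0]
contact_force: [0.0, -0.2, -0.4]
opening: 0.0853
```

```bash
python3 b.py; python3 - <<'E'
from h import *
cs=cams.camera("side")
crop(cs,"pics/s5.png",200,180,380,360,3.2)
E
```

```text
t 6.72 box mm [-70.4   4.4  97.8] world [0.499  0.0575 0.0978]
tool y ang 84.83 box 84.83 tilt [-1.e-04  1.e-04 -1.e+00] F [ 0.03 -0.2  -0.42] open 0.0853 q [-0.04  0.57  1.83  0.    0.75 -1.52]
```

View pics/s5.png

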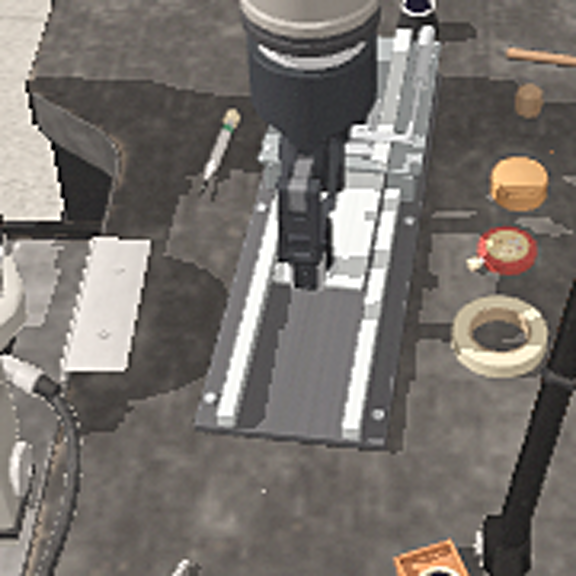

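{"fn": "drive_tool", "kwargs": {"motion": "0 0 0 0 0 -2.5 0; 0 0 0 0 0 -4 0; 0 0 0 0 0 -4 0; 0 0 0 0 2 -1 0; 0 0 0 -0.1 3.5 0 0; 0 0 0 -0.1 3.5 0 0; 0 0 0 -0.1 2.2 0 0; 0 0 0 0 0 0 0; 0 0 0 0 0 0 0; 0 0 0 0 0 0 0"}}

```text
time_s: 7.6
tool_pos: [0.5119, 0.1682, 0.2126]
tool_rot: [0.045, 0.999, -0.0, -0.0]
contact_force: [-0.8, 0.1, 0.3]
opening: 0.0852
```

```bash
python3 b.py; python3 - <<'E'
from h import *
cs=cams.camera("side")
crop(cs,"pics/s6.png",240,150,360,330,3.3)
ct=cams.camera("top"); crop(ct,"pics/t6.png",220,180,400,300,4.4)
E
```

```text
t 7.6 box mm [ 41.    1.6 212.6] world [0.5119 0.1682 0.2126]
tool y ang 84.84 box 84.83 tilt [-7.e-04 -4.e-04 -1.e+00] F [-0.83  0.08  0.35] open 0.0852 q [ 0.18  0.46  1.62 -0.    1.07 -1.31]
```

View pics/s6.png

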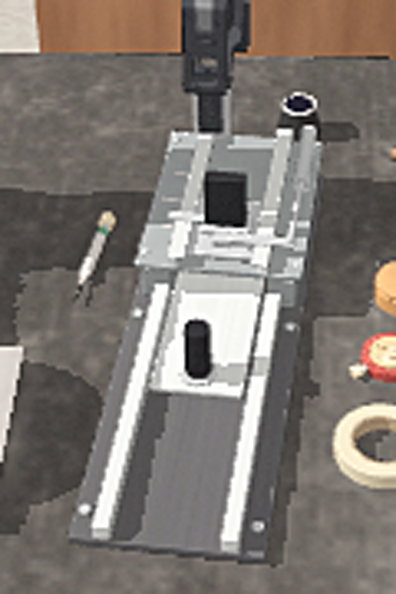

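View pics/t6.png

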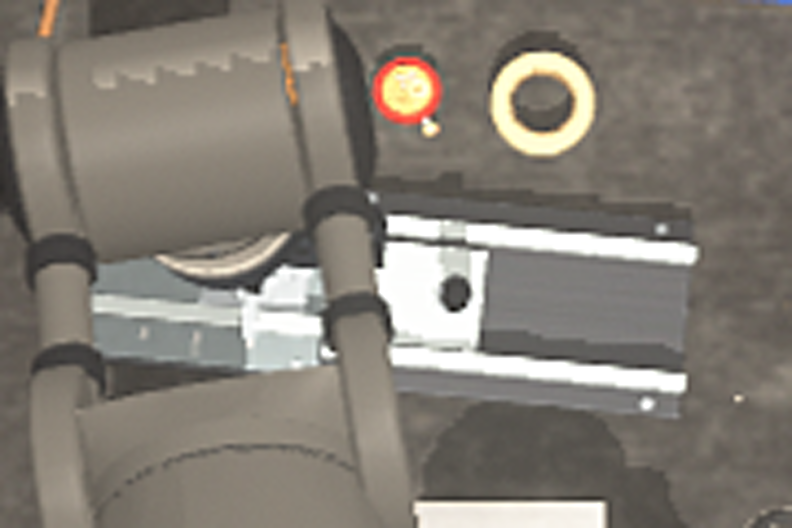

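```bash
python3 - <<'E'
from h import *
ct=cams.camera("top"); cs=cams.camera("side"); p=np.load("box.npy")
def inv(P):
    d=P[:2]-p[:2]; c,s=np.cos(p[2]),np.sin(p[2]); return 1000*np.array([c*d[0]+s*d[1],-s*d[0]+c*d[1]])
print(inv(ray(ct,220+456/4.4,180+291/4.4,.054)),inv(ray(cs,240+197/3.3,150+325/3.3,.054)))
print("rear edge",inv(ray(ct,220+484/4.4,180+300/4.4,.013)),inv(ray(cs,240+198/3.3,150+393/3.3,.013)))
print("tab",inv(ray(cs,240+227/3.3,150+176/3.3,.085)))
E
```

```text
[-72.59134764   3.98840455] [-71.14613197   2.77500203]
rear edge [-89.93438664   2.9926827 ] [-90.14177912   0.39068625]
tab [40.08938478 -1.5701038 ]
```

{"fn": "drive_tool", "kwargs": {"motion": "0 0 0 -0.1 0 3 0; 0 0 0 0 0 3 0; 0 0 0 0 0 2 0; 0 0 0 0 0 0.8 0; 0 0 0 0 0 0 0; 0 0 0 0 0 0 0; 0 0 0 0 0 0 0.4"}}

```text
time_s: 8.38
tool_pos: [0.5141, 0.1685, 0.1263]
tool_rot: [0.045, 0.999, 0.0, 0.001]
contact_force: [-0.2, 0.6, -0.1]
opening: 0.0755
```

```bash
python3 b.py; python3 - <<'E'
from h import *
cs=cams.camera("side")
crop(cs,"pics/s7.png",250,130,350,290,3.6)
E
```

```text
t 8.38 box mm [ 41.5  -0.5 126.3] world [0.5141 0.1685 0.1263]
tool y ang 84.8 box 84.83 tilt [ 2.6e-03  5.0e-04 -1.0e+00] F [-0.24  0.55 -0.15] open 0.0755 q [ 0.18  0.57  1.7   0.    0.87 -1.31]
```

View pics/s7.png

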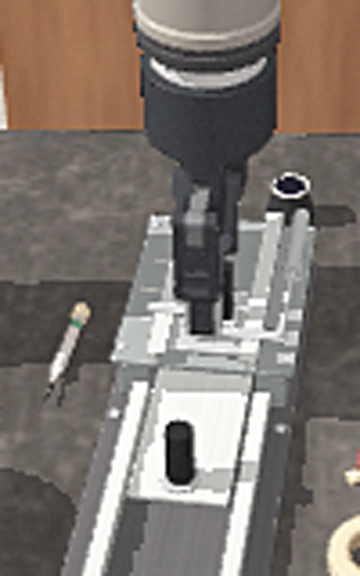

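{"fn": "drive_tool", "kwargs": {"motion": "0 0 0 0 0 0.2 0.7; 0 0 0 0 0 0 1; 0 0 0 0 0 0 1; 0 0 0 0 0 0 1; 0 0 0 0 0 0 1; 0 0 0 0 0 0 1; 0 0 0 0 0 0 1; 0 0 0 0 0 0 1; 0 0 0 0 0 0 1; 0 0 0 0 0 0 1"}}

```text
time_s: 9.27
tool_pos: [0.5132, 0.1686, 0.1232]
tool_rot: [0.045, 0.999, 0.0, 0.0]
contact_force: [-1.5, 1.3, 5.6]
opening: 0.0097
```

```bash
python3 b.py
```

```text
t 9.27 box mm [ 41.6   0.3 123.2] world [0.5132 0.1686 0.1232]
tool y ang 84.81 box 84.83 tilt [ 4.e-04  3.e-04 -1.e+00] F [-1.49  1.29  5.58] open 0.0097 q [ 0.18  0.58  1.7   0.    0.86 -1.3 ]
```

{"fn": "drive_tool", "kwargs": {"motion": "0 0 0 0 0.4 0 1; 0 0 0 0 0.5 0 1; 0 0 0 0 0.5 0 1; 0 0 0 0 0.4 0 1; 0 0 0 0 0.2 0 1; 0 0 0 0 0 0 1; 0 0 0 0 0 0 1"}}

```text
time_s: 9.85
tool_pos: [0.5151, 0.1878, 0.1232]
tool_rot: [0.045, 0.999, -0.001, 0.0]
contact_force: [-0.7, -4.3, 6.1]
opening: 0.0093
```

```bash
python3 b.py
```

```text
t 9.85 box mm [ 60.8   0.2 123.2] world [0.5151 0.1878 0.1232]
tool y ang 84.84 box 84.83 tilt [ 2.0e-04 -1.3e-03 -1.0e+00] F [-0.67 -4.33  6.14] open 0.0093 q [ 0.21  0.59  1.68 -0.    0.87 -1.27]
```

{"fn": "drive_tool", "kwargs": {"motion": "0 0 0 0 0.4 0 1; 0 0 0 0 0.4 0 1; 0 0 0 0 0.3 0 1; 0 0 0 0 0 0 1; 0 0 0 0 0 0 1; 0 0 0 0 0 0 1; 0 0 0 0 0 0 1"}}

```text
time_s: 10.43
tool_pos: [0.5162, 0.1983, 0.1232]
tool_rot: [0.045, 0.999, -0.001, 0.0]
contact_force: [-0.8, -5.9, 6.3]
opening: 0.0094
```

```bash
python3 b.py; python3 - <<'E'
from h import *
cs=cams.camera("side"); crop(cs,"pics/s8.png",265,170,345,290,5)
ct=cams.camera("top"); crop(ct,"pics/t8.png",220,200,320,300,6)
crop(ct,"pics/t8b.png",200,120,400,300,4)
E
```

```text
t 10.43 box mm [7.130e+01 1.000e-01 1.232e+02] world [0.5162 0.1983 0.1232]
tool y ang 84.82 box 84.83 tilt [ 1.0e-04 -1.8e-03 -1.0e+00] F [-0.83 -5.94  6.34] open 0.0094 q [ 0.23  0.6   1.66 -0.    0.88 -1.25]
```

View pics/s8.png

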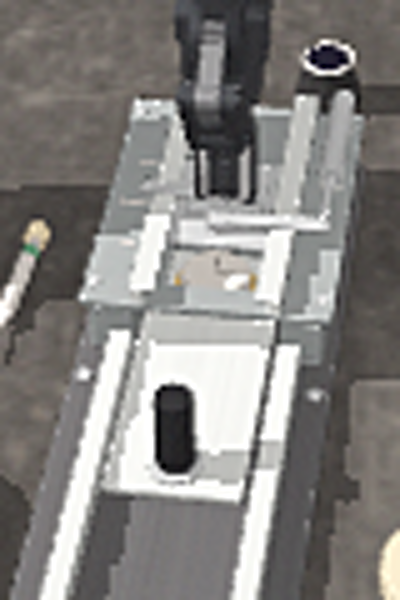

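View pics/t8.png

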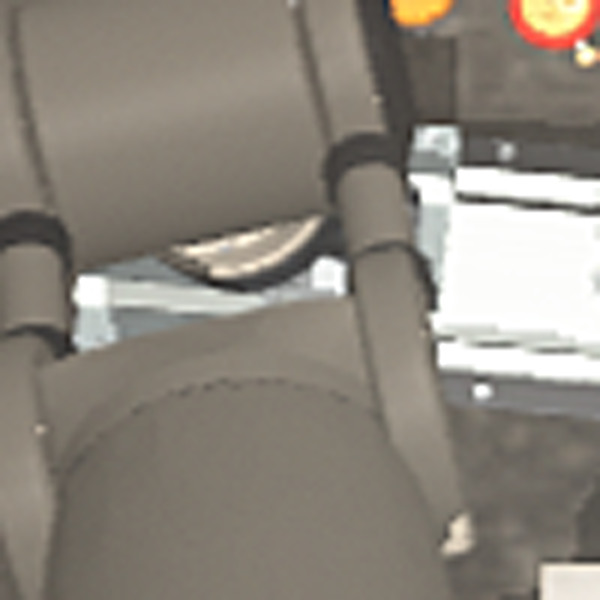

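```bash
python3 - <<'E'
from h import *
cs=cams.camera("side"); crop(cs,"pics/s9.png",280,185,340,240,12)
p=np.load("box.npy")
def w(x,y,z): 
    c,s=np.cos(p[2]),np.sin(p[2]); return [p[0]+(c*x-s*y)/1000,p[1]+(s*x+c*y)/1000,z/1000]
for x in(40,70,100): print(x,(proj(cs,w(x,44,36))-[280,185])*12)
E
```

```text
40 [108.72743702 407.84425482]
70 [134.21706966 307.98891269]
100 [158.68508297 212.13575249]
```

View pics/s9.png

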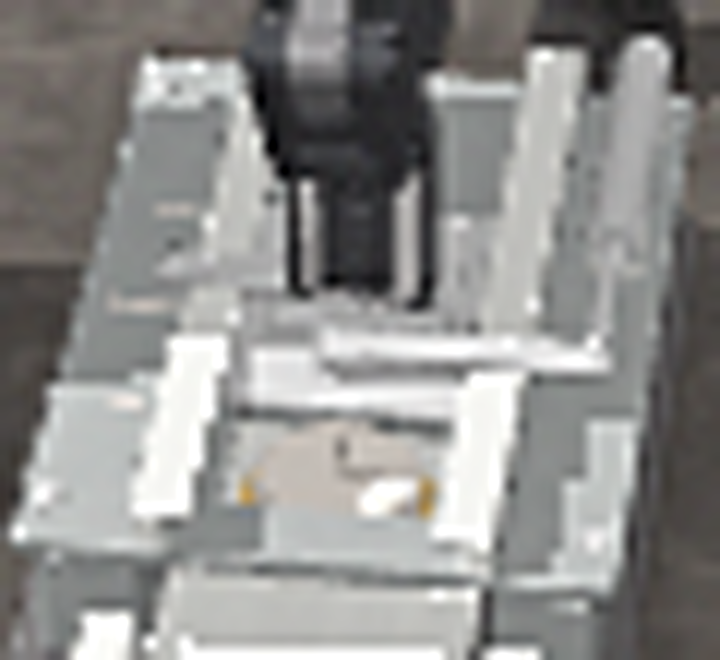

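```bash
python3 - <<'E'
from h import *
cs=cams.camera("side")
p=np.load("box.npy")
def w(x,y,z): 
    c,s=np.cos(p[2]),np.sin(p[2]); return [p[0]+(c*x-s*y)/1000,p[1]+(s*x+c*y)/1000,z/1000]
for x in(60,70,80):
  for z in (41,47,50): print(x,z,((proj(cs,w(x,36,z))-[280,185])*12).round())
for y in (-14,14): print("tab foot rear face",((proj(cs,w(65,y,41))-[280,185])*12).round(), "x=75", ((proj(cs,w(75,y,41))-[280,185])*12).round())
E
python3 b.py
```

```text
60 41 [166. 324.]
60 47 [165. 299.]
60 50 [165. 287.]
70 41 [174. 291.]
70 47 [173. 266.]
70 50 [173. 254.]
80 41 [183. 258.]
80 47 [182. 234.]
80 50 [181. 222.]
tab foot rear face [431. 327.] x=75 [437. 294.]
tab foot rear face [285. 316.] x=75 [292. 283.]
t 10.63 box mm [7.130e+01 1.000e-01 1.232e+02] world [0.5161 0.1982 0.1232]
tool y ang 84.83 box 84.83 tilt [ 1.0e-04 -1.8e-03 -1.0e+00] F [-0.99 -5.33  6.08] open 0.0098 q [ 0.23  0.6   1.66 -0.    0.88 -1.25]
```

{"fn": "drive_tool", "kwargs": {"motion": "0 0 0 0 0 0 1; 0 0 0 0 0 0 1; 0 0 0 0 0 0 1; 0 0 0 0 0 0 1; 0 0 0 0 0 0 1; 0 0 0 0 0 0 1; 0 0 0 0 0 0 1; 0 0 0 0 0 0 1"}}

```text
time_s: 11.3
tool_pos: [0.5162, 0.1982, 0.1232]
tool_rot: [0.045, 0.999, -0.001, 0.0]
contact_force: [-0.4, -6.4, 6.3]
opening: 0.0099
```

```bash
python3 b.py; python3 -c "
from plant import order
print(order.job_done())"; python3 b.py
```

```text
t 11.3 box mm [7.130e+01 1.000e-01 1.232e+02] world [0.5162 0.1982 0.1232]
tool y ang 84.82 box 84.83 tilt [ 2.0e-04 -1.8e-03 -1.0e+00] F [-0.35 -6.43  6.34] open 0.0099 q [ 0.23  0.6   1.66 -0.    0.88 -1.25]
the job is handed in; nothing more can be done
None
the job is handed in; nothing more can be done
```

The tray is home against its stop, and the shutter is being held at half travel by the fingers. I handed the job in at 11.3 s; no verdict was reported.

**Tray:** I gripped it by the knob and slid it in until it met the stop, with the force rising to 18 N. In both pictures the knob stood at x ≈ -72 mm of the box (expected -74) and the tray's rear edge at about -90 mm (expected -89). Both are within my roughly 2 mm measuring error. The shutter was closed throughout.

**Shutter:** I gripped the tab and moved it 29.7 mm by the arm's own reading. A steady force of about 6.4 N against the spring agreed with the expected 6.8 N. In the side picture the pointer sits at about x = 70 mm, level with the long mark, though at only a few pixels across I read it by comparison with projected positions. The arm was still holding, with the fingers 9.9 mm apart on the 10 mm tab.

**Other loose things:** I planned every move to stay clear of the bystanders and the microscope. The bystanders visible in the pictures looked unmoved, but I did not measure their positions afterwards. No check failed.

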